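# Unpin the card-cage guard, pull the faulty board, refit the guard

## Task

The red-edged circuit board in the card cage needs repair: squeeze the guard's yellow tab towards its orange lug to draw back the sprung hinge pin, lift the guard off and lay it flat, right way up, on the middle of the blue mat. Slide the red-edged board up out of its slot and stand it upright in the middle of the yellow-pronged repair stand, down on its base. Then drop the guard back on the cage the way it was, lying flat with the stub in its notch and the pin sprung fully home through its hole, leaving the blue-edged board in its slot and the other things on the bench where they are.

Things in the scene. Friction and masses are not known exactly. Their poses are not given: they have to be found in the camera images.
- cage: Fixed aluminium card cage, origin: centre of its underside. Base 116 (x) x 156 (y) x 8 mm; side walls at y = +-50 to +-60, x = +-52, up to z = 95; open at +-x. Black ribs inside the walls (y +-42 to +-50, z 8 to 78) form two upright board slots at x = -26 and x = +26, 6 mm wide; boards stand at z = 8. 6 mm steel hinge bracket plates stand at y = +-65 to +-71, x 25.5 to 54.5.
- hole (a point): Centre of the closed 13 x 13 mm hole in the cage's +y bracket (cage x 40, y 68, z 104 mm; bracket top at z = 117.5). The guard's sprung pin goes through it.
- notch (a point): Centre of the 13 mm wide notch, open at the top, in the cage's -y bracket (cage x 40, y -68, z 104 mm; floor at z = 97.5, bracket top at 110.5). The guard's fixed stub drops into it from above.
- guard: Loose lift-off guard, about 0.19 kg: clear panel with orange border, 104 (x) x 124 (y) x 5 mm. Origin: centre of its underside, z up. At the start it lies on the cage's walls, its frame the cage's but 95 mm higher. On top stand the orange fixed lug (x +-12, y -25 to -19, z 5 to 42 mm) and, facing it, the pin's yellow tab. Pin drawn back, it lifts straight up. Flat underside.
- pin_tab (a point): Middle of the pin's yellow sliding tab (guard x 0, y 22, z 28 mm at rest; 24 mm along x, 6 mm along y, z 6 to 42). Lug and tab measure 50 mm over their outer faces (guard y -25 to +25) at rest and 40 mm (-25 to +15) squeezed home. Hold squeezed to lift, carry and lower the guard between the brackets (play 3 mm each way in y, 2.5 mm in x) onto the walls; let go and the pin springs through.
- pin (a joint): Travel of the sprung pin with its tab, m: 0 = out (home), 0.010 = fully drawn back, its end flush with the panel's edge. The spring pushes it out with 5 N at 0, 9 N at 0.010. Drawn back the tab moves along the guard's -y, towards the lug. It does not latch: it springs out when let go.
- pin_tip (a point): Round end of the 8 mm sprung pin, on its axis (guard x 40, y 72, z 9 mm when out). Home, it lies at cage x 40, y about 72, z 104 mm, through the hole.
- stub_tip (a point): End of the 8 mm fixed stub, on its axis (guard x 40, y -72, z 9 mm).
- red_board: Loose board to take out: green circuit board 3 (x) x 96 (y) x 78 mm (z), 0.09 kg, upright in one of the cage's two slots (which one varies), with a red bar along its top edge: 10 (x) x 76 (y) mm, z 60 to 78. Origin: centre of its lower edge. Pinch the bar across x.
- blue_board: The same with a blue bar, standing in the cage's other slot, 52 mm away; it stays there.
- mat: Fixed blue mat, 150 (x) x 180 (y) x 2 mm thick, origin at the centre of its underside. It lies on one side of the cage, left or right.
- stand: Fixed repair stand on the cage's other side: black base 70 (x) x 130 (y) x 8 mm, origin: centre of its underside. Two pairs of yellow prongs at y = +-40 mm leave a slot 9 mm wide along y at x = 0, z 8 to 40 mm, flared to about 20 mm at z = 52; end stops at y = +-55 up to z = 38. The board stands in it on the base (z = 8), its y along the stand's y, either way round.
- tape: Roll of black tape lying flat, 58 mm across, 19 mm high; bystander. Origin: centre of its underside.
- screwdriver: Yellow-handled screwdriver lying on the bench; bystander.
- tester: White tester box with red lamps, 55 x 85 x 16 mm; bystander. Origin: centre of its underside.
- solder: Upright metal solder reel, 48 mm across, 46 mm high; bystander.
- flux: Small jar, 44 mm across, 45 mm high; bystander.
- parts_tray: Clear divided parts tray, 90 x 120 x 25 mm; bystander.

How it is judged (in metres and radians):
On the way, in this order (a step that is already met when the one before it is completed fails the run):
1. the hinge pin is drawn back while the guard is still on the cage (value of joint pin above 0.007 m and z of guard in the frame of cage between 0.083 and 0.107 m), for 0.05 s.
2. the guard lies flat, right way up, on the blue mat, let go (x of guard in the frame of mat between -0.05 and 0.05 m and y of guard in the frame of mat between -0.05 and 0.05 m and height (world z) of guard below 0.006 m and angle between guard's own z axis and vertical below 0.06 rad and contact force between the fingers and guard below 0.3 N), for 0.2 s.
3. the red-edged board stands upright in the repair stand, let go (x of red_board in the frame of stand between -0.008 and 0.008 m and y of red_board in the frame of stand between -0.012 and 0.012 m and z of red_board in the frame of stand between 0.004 and 0.012 m and angle between red_board's own z axis and vertical below 0.25 rad and angle between the y axis of red_board and the y axis of stand, either way round below 0.15 rad and contact force between the fingers and red_board below 0.3 N), for 0.2 s.
At the end, for the whole second after the job is handed in: Guard flat on the cage (within 6 mm, height 4 mm, 0.05 rad), pin travel under 2.5 mm, pin and stub tips within 5.5 mm of hole and notch centres; red-edged board on the stand's base (8 mm across, 12 mm along, tilt under 0.25 rad, aligned 0.15 rad); blue-edged one within 6 mm; all at rest (x of guard in the frame of cage between -0.006 and 0.006 m and y of guard in the frame of cage between -0.006 and 0.006 m and z of guard in the frame of cage between 0.091 and 0.099 m and angle between guard's own z axis and vertical below 0.05 rad and value of joint pin below 0.0025 m and x of pin_tip in the frame of cage between 0.0345 and 0.0455 m and z of pin_tip in the frame of cage between 0.0985 and 0.1095 m and y of pin_tip in the frame of cage above 0.067 m and x of stub_tip in the frame of cage between 0.0345 and 0.0455 m and z of stub_tip in the frame of cage between 0.0985 and 0.1095 m and x of red_board in the frame of stand between -0.008 and 0.008 m and y of red_board in the frame of stand between -0.012 and 0.012 m and z of red_board in the frame of stand between 0.004 and 0.012 m and angle between red_board's own z axis and vertical below 0.25 rad and angle between the y axis of red_board and the y axis of stand, either way round below 0.15 rad and contact force between the fingers and guard below 0.3 N and linear speed of each of guard, red_board below 0.02 m/s and z of blue_board in the frame of cage between 0.004 and 0.012 m and distance of blue_board from where it was at the start of the episode below 0.006 m); the robot touches nothing.
It fails at once if the blue-edged board is pulled up out of its slot (more than 20 mm) (distance of blue_board from where it was at the start of the episode above 0.02 m).
It fails at once if one of the other things on the bench is shoved more than 30 mm (distance of any of tape, screwdriver, tester, solder, flux, parts_tray from where it was at the start of the episode above 0.03 m).
It also fails if it takes over 72 s, if anything falls off the work surface, if the arm or the gripper's body presses on something with over 40 N, if the wrist force passes 120 N, or if a joint passes its speed limit or range.

## Robot

A 6-joint arm with a two-finger parallel gripper is mounted at the origin on the work surface. World frame = base frame: x ahead of the robot, y to its left, z up, the work surface at z = 0. Lengths are in mm, angles in rad, forces in N, time in s.
With the tool pointing down it reaches from about 275 to 725 mm from the base axis. Payload 5.6 kg.
Tool frame: the origin (TCP) lies at the very end of the fingers, on their centre line; the grasp point (between the pads) lies 19 mm behind it (arm.pinch_z is the distance from the TCP to the grasp point, in mm); z points along the fingers, y is the line along which they close (so a half turn about z gives the same grasp; the last joint's range is limited). The gripper opens to 85 mm and grips with 20 to 120 N. Pads are 22 mm wide; open, the fingers measure 114 mm over their backs; the gripper's body (76 mm by 85 mm) begins 54 mm behind the grasp point. The pads swing forward as they close: fully open they stand 13 mm farther back than shut.
Start: joints at [1.436, 0.255, 0.108, 0, -1.424, -0.285], TCP at [224.141, 502.249, 231.283] pointing down, gripper open.
Joint ranges: [-2.95, 2.95], [-1.21, 1.97], [-1.09, 1.5], [-2.87, 1.71], [-2.94, -0.07], [-3.05, 3.05]. Speed limits (rad/s): [2.57, 2.57, 3.14, 3.14, 3.14, 3.14].

## Interface

Orientations are given as a rotation vector (axis times angle).
In Python, from station import arm gives the robot as it stands.
- The arm moves only by the shell command python3 -m creep 'ROWS' [OPENING] [FORCE]. ROWS is JSON, a list of rows, each a list of 4 numbers: the shift along the world's x, y, z in cm, then the turn about the world's z in degrees. A call has 1 to 10 rows; each row is the pose to reach, as a shift and turn from the pose commanded when the call began; what a row does not reach only later rows make up. A row lasts 1/12 s, in which the tool goes at most 41.7 mm and 7.16 degrees, less where a joint would pass 70% of its speed; a pose out of reach is approached as far as the arm can. A call with a gripper value outside its range is refused whole. OPENING is the gripper's target within -1 to 1 (shut at 1, half-way at 0, fully open at -1), set as the call begins (- or left out, the last holds). The fingers move at their own pace and stop on an object; FORCE is the grip in N (left out, the last holds). Time passes only in rows, so rows that repeat a pose let the fingers close. It gives the time, the measured TCP pose, the force, the opening and the grip force at its end, in the units of the state.
- arm.sense(): the state, without advancing time (a new reading comes with each control period).
- arm.grab_frame(name): name is "side" or "top"; returns (picture, depth): 480x640x3 uint8, red, green, blue; 480x640 float32, mm along the optical axis (not along the pixel's ray), 0 where there is no reading.
- arm.camera_model(name): a dict with "fov_y" (degrees; the focal length in pixels is half the picture's height over the tangent of half this angle, whatever the lens; pixels are square), "cx", "cy" (the principal point, pixels), "rvec" (rotation vector, rad) and "tvec" (3), from world to camera coordinates, as OpenCV has them. Camera axes: x right, y down, z forward; pixel columns grow to the right and rows downward; lengths in mm; the calibration is good to about 2 mm. A picture is of the moment at which its call begins. camera_model takes no time and is no camera call.
- arm.sign_off(): hands the job in; it is judged then, once.
The state is a dict: "clock": time; "q": joint angles; "joint_velocities": joint speeds; "joint_torque": joint torques, N m; "eef_pos": TCP position; "orientation": TCP orientation; "ft_force": force on the tool from outside, world axes, zero at the start; "moment": the same for the moment, N m; "grip_width": finger opening in mm; "gripper_force": force on a finger pad.
Only numpy, scipy, OpenCV 4.12 (cv2) and the standard library are available. Lean on these libraries where they do the work, as an engineer would, in place of code of your own. Each camera call takes 0.05 s, during which the arm holds its last target. There are 200 camera calls.

## Working session

There is one attempt and no reset: what is moved stays moved. The work goes in short steps, Python scripts to look and compute and a shell command to move; the robot and the scene stay as the last step left them, time stands still between calls to the robot, and variables do not carry over. Pictures are saved under pics/ and viewed, at most 12 in all, crops included, and the job is handed in when it is done.

```bash
mkdir -p pics; ls; python3 - <<'E'
from station import arm
import cv2,numpy as np
for n in("top","side"):
    p,d=arm.grab_frame(n); cv2.imwrite(f"pics/{n}0.png",p[:,:,::-1]); np.savez(f"pics/{n}0.npz",p=p,d=d); print(n,arm.camera_model(n),(d>0).mean())
s=arm.sense(); print(s['clock'],s['eef_pos'],s['orientation'],s['grip_width'],arm.pinch_z)
E
```

```text
pics
top {'fov_y': 43.95312723375411, 'cx': 316.8067781070569, 'cy': 242.81425781048264, 'rvec': array([ 2.01815648, -2.19029613,  0.24962023]), 'tvec': array([  40.85830706,  596.81030873, 1111.95239546])} 0.9958463541666667
side {'fov_y': 56.34917674593004, 'cx': 316.67133187679417, 'cy': 236.18532459681214, 'rvec': array([ 2.07676136, -0.6172547 ,  0.36232867]), 'tvec': array([-489.10220543,  249.15119319,  540.63494255])} 0.9959895833333333
0.1 [223.92469989 501.89139124 230.51198944] [ 3.07102873e+00 -6.54291897e-01 -4.69785902e-04] 85.6952812158289 18.700000000000003
```

View pics/top0.png

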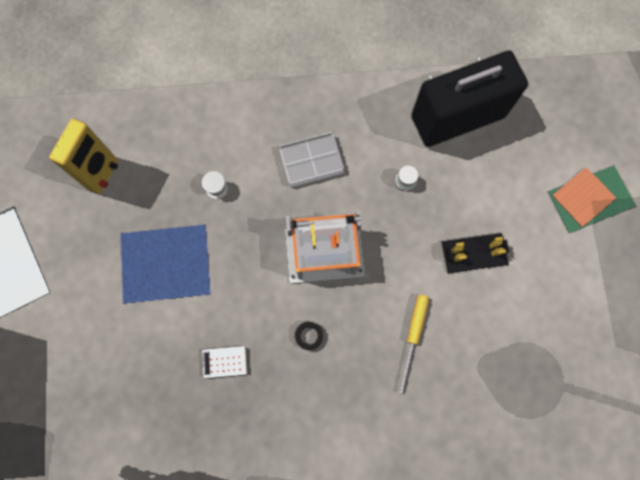

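View pics/side0.png

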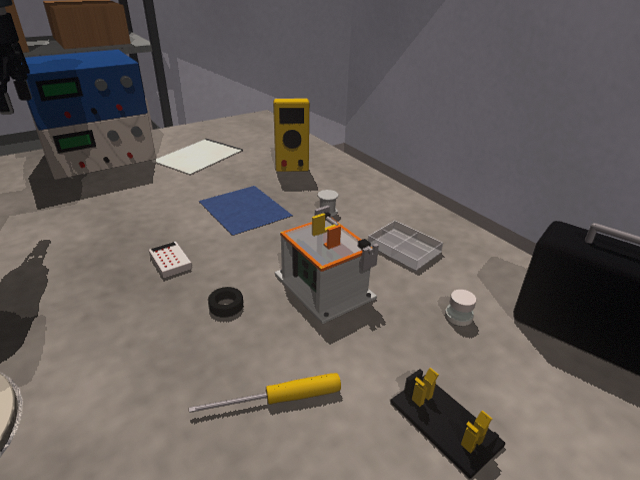

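Top view: guard orange border around (327,243), yellow tab (313,235), lug (335,240), brackets at the upper side; mat (166,264) on the left, stand (475,252) on the right. The side view agrees; the tab faces the mat side and no board is clearly readable yet.

```bash
cat >h.py <<'E'
import cv2,numpy as np
from station import arm
def world(n,d):
    m=arm.camera_model(n); f=240/np.tan(np.radians(m['fov_y']/2)); R,_=cv2.Rodrigues(m['rvec'])
    v,u=np.mgrid[:480,:640]
    c=np.stack([(u-m['cx'])/f*d,(v-m['cy'])/f*d,d],-1)-m['tvec'].ravel()
    return c@R      # R^T (c-t)
def hsv(p): return [c.astype(int) for c in cv2.split(cv2.cvtColor(p,cv2.COLOR_RGB2HSV))]
def rect(P):
    (c,s,a)=cv2.minAreaRect(P[:,:2].astype(np.float32)); return np.round(c,1),np.round(s,1),round(a,1)
E
python3 - <<'E'
from h import *
for n in("top","side"):
    z=np.load(f"pics/{n}0.npz"); p,d=z['p'],z['d']; W=world(n,d); h,s,v=hsv(p); X,Y,Z=W[...,0],W[...,1],W[...,2]
    print(n,"table z",np.median(Z[(abs(Z)<20)]))
    near=(X>150)&(X<750)&(abs(Y)<700)
    def rep(name,m):
        m=m&near; k,l,st,_=cv2.connectedComponentsWithStats(m.astype(np.uint8))
        for i in range(1,k):
            if st[i,4]>(15): P=W[l==i]; print(name,st[i],'z',np.percentile(P[:,2],[5,50,95]).round(),'xyz med',np.median(P,0).round(1),rect(P))
    rep('orange',(h>4)&(h<16)&(s>150)&(v>120)&(Z>60))
    rep('yellow',(h>18)&(h<32)&(s>150)&(v>100))
    rep('blue',(h>105)&(h<125)&(s>110)&(Z<25))
    rep('black',(v<50)&(Z>3)&(Z<30)&(Y<0))
    rep('tall',(Z>85)&(Z<130)&(X>300))
    rep('base',(Z>4)&(Z<13)&(abs(Y)<150)&(X<600))
E
```

```text
top table z 0.3409153305890164
orange [296 216  50   5  63] z [ 97. 100. 104.] xyz med [640.1 -15.9 100.3] (array([640.3, -18.4]), array([95.1,  4.9]), 89.4)
orange [299 223  60  49 175] z [ 97. 100. 105.] xyz med [542.  -61.2 100.2] (array([494.9,  -4.3]), array([102.4, 306.8]), 65.0)
orange [332 232   6  15  69] z [102. 115. 139.] xyz med [589.3 -41.6 115.4] (array([466.8, -17.1]), array([ 11. , 272.2]), 79.0)
yellow [490 237  12  10  76] z [16. 42. 54.] xyz med [ 576.5 -371.1   42.5] (array([ 581.3, -379.1]), array([14.2, 29.6]), 30.7)
yellow [453 243  11   9  65] z [20. 43. 55.] xyz med [ 571.7 -293.    43.4] (array([ 575. , -300.7]), array([12. , 29.7]), 20.2)
yellow [492 248  14   7  71] z [11. 41. 54.] xyz med [ 557.6 -373.    41.5] (array([ 452.9, -185.1]), array([ 16.1, 463.8]), 28.8)
yellow [455 253  11   7  57] z [12. 43. 54.] xyz med [ 551.9 -294.5   42.8] (array([ 554.7, -298.3]), array([13.6, 22.9]), 23.1)
yellow [408 296  20  48 350] z [19. 23. 27.] xyz med [ 437.  -197.9   23.5] (array([ 436. , -197.6]), array([21.7, 95.9]), 70.4)
blue [ 122  226   87   76 5542] z [-2
[... 2393 characters left out ...]
   7.5] (array([ 589.3, -378.5]), array([23.6,  6. ]), 19.2)
tall [ 63 114  87  31 960] z [ 87. 104. 126.] xyz med [394.1 697.4 103.9] (array([403.5, 689.7]), array([ 20.6, 206.8]), 90.0)
tall [ 280  206   99   70 3204] z [ 90. 100. 119.] xyz med [582.2 -44.6  99.6] (array([589., -22.]), array([108.4, 145.3]), 0.4)
base [ 275  269   81   54 1188] z [ 5.  7. 11.] xyz med [546.7 -43.6   7.3] (array([563.6, -23.2]), array([ 69.8, 157.7]), 1.4)
base [215 293  20  10  83] z [ 5.  9. 13.] xyz med [424.8  39.    9.2] (array([422.3,  36.4]), array([13.7, 32.2]), 78.5)
base [208 301  35  16 149] z [ 4.  9. 13.] xyz med [4.102e+02 3.000e-01 8.700e+00] (array([412.2,   6.8]), array([22.6, 55.6]), 67.3)
```

```bash
python3 - <<'E'
from h import *
for n in("top","side"):
    z=np.load(f"pics/{n}0.npz"); p,d=z['p'],z['d']; W=world(n,d); h,s,v=hsv(p); X,Y,Z=W[...,0],W[...,1],W[...,2]
    g=(h>4)&(h<16)&(s>130)&(v>100)&(abs(Z-100)<3)&(abs(X-590)<80)&(abs(Y+23)<80)
    print(n,rect(W[g]))
    for nm,lo in(('near',X<546),('far',X>634)):
        P=W[g&lo]
        if len(P)>10: k=np.polyfit(P[:,1],P[:,0],1); print(nm,len(P),'yaw',-np.degrees(np.arctan(k[0])),k@[-23,1])
    for nm,lo in(('left',Y>34),('right',Y<-79)):
        P=W[g&lo]
        if len(P)>10: k=np.polyfit(P[:,0],P[:,1],1); print(nm,len(P),'yaw',np.degrees(np.arctan(k[0])),k@[590,1])
    t=(Z>110)&(Z<141)&(abs(X-590)<25)&(abs(Y+23)<40)
    for nm,m in(('tab',t&(h>18)&(h<32)&(s>100)),('lug',t&(h>2)&(h<16)&(s>100))): P=W[m]; print(nm,len(P),P.mean(0).round(1),P.min(0).round(),P.max(0).round())
E
```

```text
top (array([591.1, -23. ]), array([103.9, 123.7]), 0.5)
near 128 yaw 0.45716231068447527 541.6352172790992
far 82 yaw 0.5305028296005863 640.5040844962579
left 62 yaw 1.4661769076078868 36.13289717308804
right 83 yaw 0.4423787223408175 -82.51356110584337
tab 38 [589.8  -0.7 136.8] [579.  -3. 128.] [602.   2. 141.]
lug 50 [589.1 -44.1 133. ] [580. -48. 113.] [602. -42. 140.]
side (array([588. , -22.3]), array([105.4, 125.7]), 0.0)
near 186 yaw 0.4820236858675624 539.8457581303777
far 59 yaw -0.283696996646293 637.7054884172524
left 61 yaw 0.5344552131622554 37.245355410471845
right 109 yaw 0.7634793738066116 -81.84010107700898
tab 191 [586.7  -2.  124.9] [575.  -5. 110.] [599.   3. 137.]
lug 206 [587.1 -45.8 125. ] [575. -48. 110.] [601. -41. 138.]
```

```bash
python3 -m creep '[[1.83,-2.65,0,2.45],[3.66,-5.3,0,4.9],[5.49,-7.95,0,7.35],[7.32,-10.6,0,9.8],[9.15,-13.25,0,12.25],[10.98,-15.9,0,14.7],[12.81,-18.55,0,17.15],[14.64,-21.2,0,19.6],[16.47,-23.85,0,22.05],[18.3,-26.5,0,24.5]]' -1 40; python3 -m creep '[[1.83,-2.65,0,0],[3.66,-5.3,0,0],[5.49,-7.95,0,0],[7.32,-10.6,0,0],[9.15,-13.25,0,0],[10.98,-15.9,0,0],[12.81,-18.55,0,0],[14.64,-21.2,0,0],[16.6,-24.2,0,0],[18.3,-26.5,0,0]]'; python3 -m creep '[[0,0,-2,0],[0,0,-4,0],[0,0,-4,0]]'; python3 - <<'E'
from h import *
p,d=arm.grab_frame("side"); cv2.imwrite("pics/side1.png",cv2.resize(p[140:300,220:420,::-1],(800,640))[:600])
E
```

```text
clock: 0.93
eef_pos: [407.5, 235.7, 231.0]
orientation: [3.141, 0.016, -0.001]
ft_force: [1.2, 0.5, -0.5]
grip_width: 85.3
gripper_force: 0.0
clock: 1.77
eef_pos: [590.7, -29.9, 230.6]
orientation: [3.141, 0.011, -0.002]
ft_force: [0.6, 1.7, 0.9]
grip_width: 85.2
gripper_force: 0.0
clock: 2.02
eef_pos: [587.7, -28.1, 186.2]
orientation: [-3.141, -0.01, 0.014]
ft_force: [-0.8, 0.2, -1.8]
grip_width: 85.4
gripper_force: 0.0
```

View pics/side1.png

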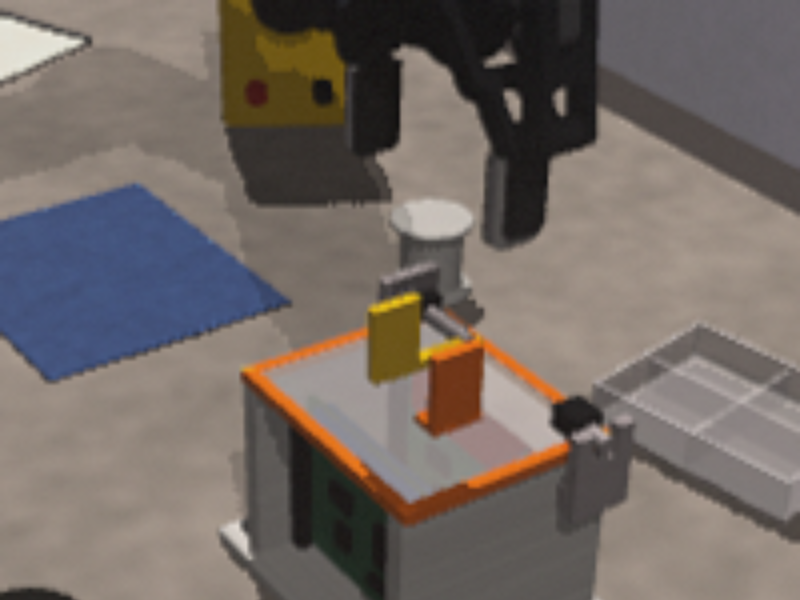

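Fingers (370,150) and (515,230) straddle the tab (395,340) and lug (455,390); through the panel red shows at the back (+x slot) and bluish at the front. Descend.

```bash
python3 -m creep '[[0,0,-2,0],[0,0,-4,0],[0,0,-6,0],[0,0,-7.4,0],[0,0,-8.2,0],[0,0,-8.2,0],[0,0,-8.2,0]]'; python3 -m creep '[[0,0,0,0],[0,0,0,0],[0,0,0,0],[0,0,0,0],[0,0,0,0],[0,0,0,0],[0,0,0,0],[0,0,0,0]]' 0.7 40;  python3 - <<'E'
from h import *
p,d=arm.grab_frame("side"); cv2.imwrite("pics/side2.png",cv2.resize(p[140:290,240:420,::-1],(720,600)))
E
```

```text
clock: 2.65
eef_pos: [590.7, -27.6, 110.5]
orientation: [3.141, 0.013, 0.002]
ft_force: [1.3, -0.5, 1.0]
grip_width: 85.5
gripper_force: 0.0
clock: 3.32
eef_pos: [591.5, -28.2, 111.8]
orientation: [3.141, 0.013, 0.007]
ft_force: [0.0, -1.1, 7.5]
grip_width: 38.5
gripper_force: 40.5
```

View pics/side2.png

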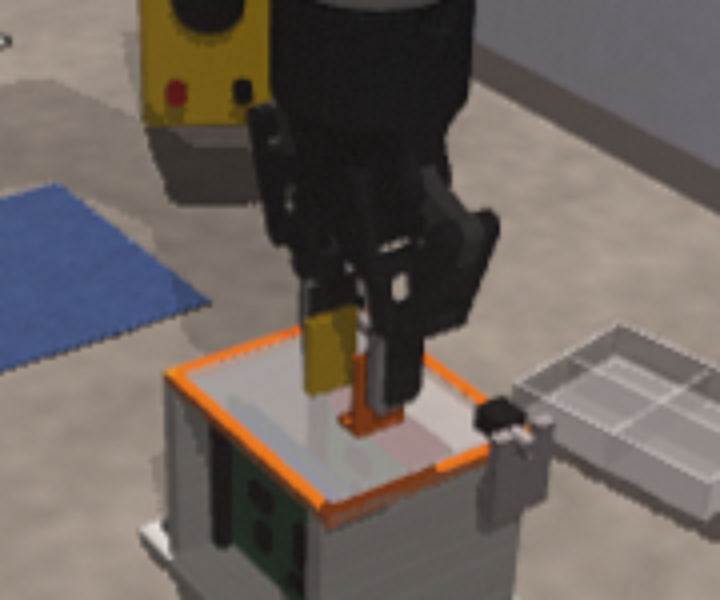

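Tab is squeezed onto the lug side (pads at (330,350)/(395,370)), opening 38.5, so home. Lift.

```bash
python3 -m creep '[[0,0,0.5,0],[0,0,1.2,0],[0,0,2,0],[0,0,3,0],[0,0,4.5,0],[0,0,6,0],[0,0,7.5,0],[0,0,8,0],[0,0,8,0]]';  python3 - <<'E'
from h import *
p,d=arm.grab_frame("side"); cv2.imwrite("pics/side3.png",cv2.resize(p[120:300,220:436,::-1],(720,600)))
E
```

```text
clock: 4.12
eef_pos: [591.0, -27.7, 191.3]
orientation: [-3.141, -0.012, -0.006]
ft_force: [-0.4, 1.5, -1.0]
grip_width: 38.9
gripper_force: 40.9
```

View pics/side3.png

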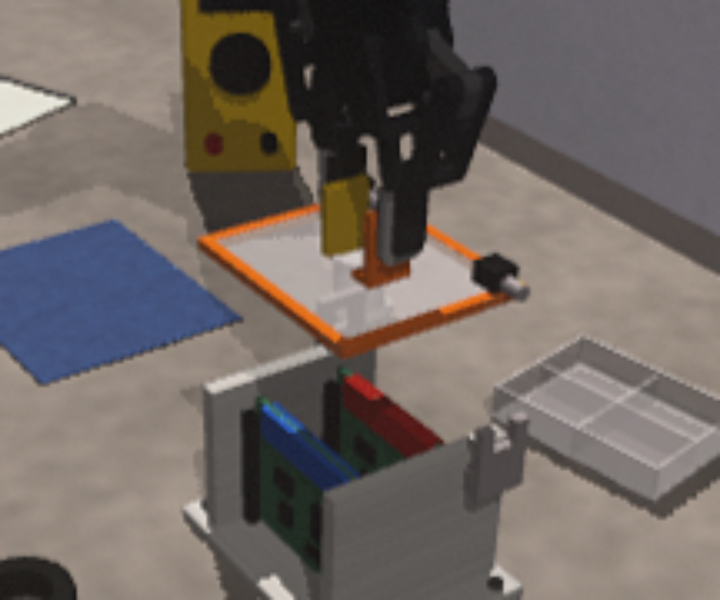

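Guard lifted cleanly (panel (350,260)); blue board at (300,440), red at (395,410). Carry to the mat.

```bash
python3 -m creep '[[0,2,0,0],[0.05,5.5,0,0],[0.1,9.5,0,0],[0.2,13.5,0,0],[0.2,17.5,0,0],[0.3,21.5,0,0],[0.3,25.5,0,0],[0.4,29,0,0],[0.4,31.8,0,0],[0.4,33.3,0,0]]'; python3 -m creep '[[0,0,-2,0],[0,0,-5,0],[0,0,-8,0],[0,0,-11,0],[0,0,-13.5,0],[0,0,-15.5,0],[0,0,-16.6,0],[0,0,-17.1,0],[0,0,-17.1,0],[0,0,-17.1,0]]';  python3 - <<'E'
from h import *
p,d=arm.grab_frame("side"); cv2.imwrite("pics/side4.png",cv2.resize(p[120:270,170:350,::-1],(720,600)))
p,d=arm.grab_frame("top"); np.savez("pics/top1.npz",p=p,d=d)
W=world("top",d);h,s,v=hsv(p);X,Y,Z=W.transpose(2,0,1)
roi=(abs(X-590)<60)&(abs(Y+23)<50)&(Z>60)
for nm,m in(('red',((h<6)|(h>172))&(s>120)),('blue',(h>100)&(h<128)&(s>120))):
    P=W[m&roi&(Z>80)]; print(nm,len(P),P.mean(0).round(1),rect(P))
P=W[(h>4)&(h<16)&(s>130)&(Z<16)&(Y>200)]; print('guard',len(P),np.median(P[:,2]),rect(P))
E
```

```text
clock: 5.0
eef_pos: [592.9, 308.5, 186.9]
orientation: [3.141, 0.016, -0.005]
ft_force: [0.3, -0.0, -1.7]
grip_width: 38.6
gripper_force: 40.9
clock: 5.83
eef_pos: [594.5, 304.9, 19.0]
orientation: [-3.142, -0.012, -0.001]
ft_force: [-1.0, -2.1, 1.6]
grip_width: 38.6
gripper_force: 43.2
red 150 [615.5 -23.8  85.7] (array([616. , -22.7]), array([ 8.7, 73.2]), 0.2)
blue 189 [564.5 -21.6  85.6] (array([565. , -23.2]), array([10.1, 74.6]), 0.0)
guard 229 7.442965851086724 (array([594.2, 307.8]), array([103.4, 123.3]), 0.4)
```

View pics/side4.png

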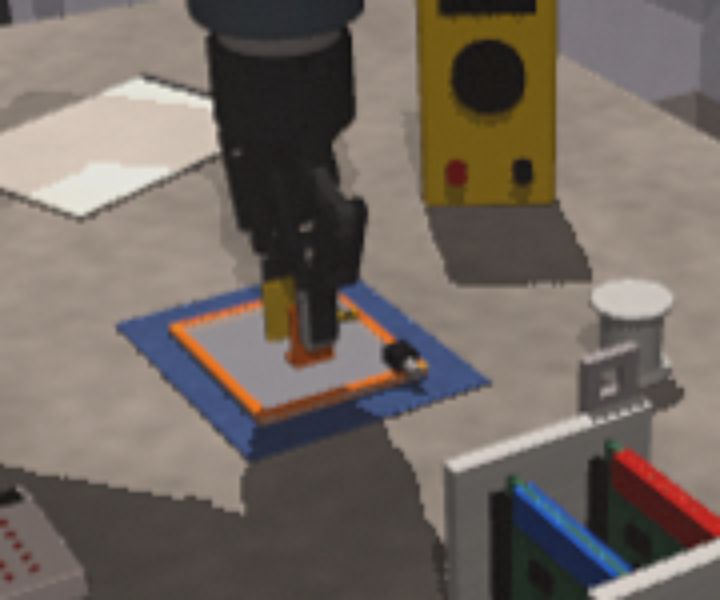

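Guard lies on the mat at (300,350), flat. Release and rise.

```bash
python3 -m creep '[[0,0,-0.1,0],[0,0,-0.1,0],[0,0,-0.1,0],[0,0,-0.1,0],[0,0,-0.1,0],[0,0,-0.1,0],[0,0,-0.1,0]]' -1 40; python3 -m creep '[[0,0,0.5,0],[0,0,2,0],[0,0,4,0],[0,0,7,0],[0,0,10,0],[0,0,13,0],[0,0,16,0],[0,0,18,0],[0,0,18,0]]'; python3 - <<'E'
from h import *
print(arm.sense()['q'])
p,d=arm.grab_frame("top")
W=world("top",d);h,s,v=hsv(p);X,Y,Z=W.transpose(2,0,1)
P=W[(h>4)&(h<16)&(s>130)&(Z<16)&(Y>200)]; print('guard',len(P),np.median(P[:,2]),rect(P))
E
```

```text
clock: 6.52
eef_pos: [594.2, 305.3, 17.3]
orientation: [-3.141, -0.012, -0.0]
ft_force: [0.4, -0.1, 0.5]
grip_width: 85.4
gripper_force: 0.0
clock: 7.27
eef_pos: [596.3, 306.1, 204.1]
orientation: [-3.137, -0.013, -0.015]
ft_force: [-0.2, 0.4, 1.2]
grip_width: 85.4
gripper_force: 0.0
[ 0.70787163  0.49962391  0.40101177  0.00227962 -1.46186886  0.87075859]
guard 316 6.755122102403167 (array([594.8, 302.6]), array([105.1, 124.5]), 0.1)
```

```bash
python3 -m creep '[[0.2,-1.5,0,-7],[0.4,-4,0,-14],[0.6,-7,0,-21],[0.9,-10,0,-28],[1.1,-13,0,-35],[1.3,-16,0,-42],[1.5,-19,0,-49],[1.7,-22,0,-56],[1.9,-25,0,-63],[2.19,-27.5,0,-70]]' 0.3; python3 -m creep '[[0,-2.4,0,-7],[0,-4.2,0,-14],[0,-5.35,0,-20],[0,-5.35,-1,-20],[0,-5.35,-4,-20],[0,-5.35,-7,-20],[0,-5.35,-7,-20],[0,-5.35,-7,-20]]'; python3 - <<'E'
from h import *
s=arm.sense();print(s['q'],s['orientation'],s['grip_width'])
p,d=arm.grab_frame("side"); cv2.imwrite("pics/side5.png",cv2.resize(p[150:300,260:440,::-1],(720,600)))
E
```

```text
clock: 8.15
eef_pos: [615.2, 28.2, 196.5]
orientation: [2.573, -1.8, -0.002]
ft_force: [0.7, 0.5, -0.2]
grip_width: 29.9
gripper_force: 0.0
clock: 8.82
eef_pos: [614.5, -23.2, 125.3]
orientation: [2.229, -2.208, -0.005]
ft_force: [0.9, -0.0, 0.6]
grip_width: 29.6
gripper_force: 0.0
[ 2.16104946e-01  4.34321674e-01  9.57501545e-02 -8.80558959e-06
 -1.23755547e+00 -2.06524822e-01] [ 2.22887423 -2.20762938 -0.00455178] 29.607253417248607
```

View pics/side5.png

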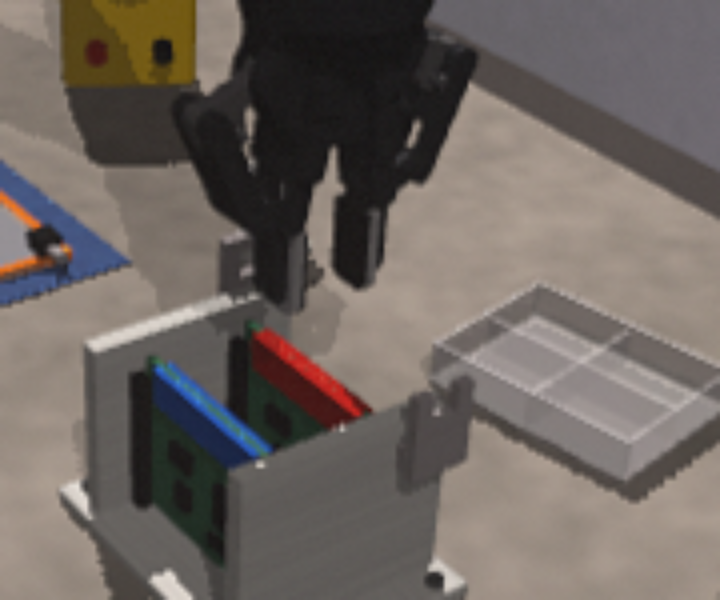

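Open fingers (285,280)/(360,260) sit above and about the red bar (310,370). Descend, pinch and lift.

```bash
python3 -m creep '[[0,0,-1.5,0],[0,0,-3,0],[0,0,-4.5,0],[0,0,-6,0],[0,0,-6.7,0],[0,0,-6.7,0],[0,0,-6.7,0]]'; python3 -m creep '[[0,0,0,0],[0,0,0,0],[0,0,0,0],[0,0,0,0],[0,0,0,0],[0,0,0,0]]' 1 40; python3 -m creep '[[0,0,0.5,0],[0,0,1.5,0],[0,0,3,0],[0,0,5,0],[0,0,7.5,0],[0,0,10,0],[0,0,12,0],[0,0,13,0],[0,0,13,0]]'
```

```text
clock: 9.45
eef_pos: [617.0, -23.1, 61.8]
orientation: [-2.23, 2.211, -0.002]
ft_force: [1.1, 0.4, -0.2]
grip_width: 30.1
gripper_force: 0.0
clock: 9.95
eef_pos: [616.5, -23.2, 62.1]
orientation: [-2.23, 2.211, -0.002]
ft_force: [-3.0, 0.7, 5.8]
grip_width: 8.7
gripper_force: 40.2
clock: 10.7
eef_pos: [617.5, -23.3, 193.7]
orientation: [-2.227, 2.209, -0.006]
ft_force: [0.6, -1.0, -0.9]
grip_width: 9.2
gripper_force: 39.2
```

```bash
python3 -m creep '[[-0.3,-1.5,0,0],[-0.8,-4.5,0,0],[-1.5,-8.5,0,1],[-2.1,-12.5,0,2],[-2.8,-16.5,0,3],[-3.4,-20.5,0,3],[-4.1,-24.5,0,3],[-4.7,-28,0,3],[-5.1,-30.3,0,3],[-5.25,-31.1,0,3]]'; python3 -m creep '[[0,0,-2,0],[0,0,-4,0],[0,0,-6,0],[0,0,-7.5,0],[0,0,-7.5,0],[0,0,-7.5,0]]'; python3 - <<'E'
from h import *
p,d=arm.grab_frame("side"); cv2.imwrite("pics/side6.png",cv2.resize(p[270:480,330:582,::-1],(720,600)))
for n in("top","side"):
    p,d=arm.grab_frame(n);W=world(n,d);h,s,v=hsv(p);X,Y,Z=W.transpose(2,0,1); R=(abs(X-563)<60)&(abs(Y+335)<80)
    P=W[R&((h<6)|(h>172))&(s>120)&(Z>100)]; print(n,'red',len(P),P.mean(0).round(1),rect(P),P[:,2].max())
    for a in(-373,-293):
        m=R&(h>18)&(h<32)&(s>120)&(Z>25)&(Z<60)&(abs(Y-a)<15); m1=W[m&(X<563)];m2=W[m&(X>563)]
        print(a,[len(m1),len(m2)],*[np.percentile(q[:,0],[5,95]).round(1) if len(q) else 0 for q in(m1,m2)])
E
```

```text
clock: 11.53
eef_pos: [561.1, -337.9, 187.8]
orientation: [2.281, -2.157, -0.006]
ft_force: [0.4, 1.0, 0.2]
grip_width: 9.2
gripper_force: 39.2
clock: 12.03
eef_pos: [562.4, -333.9, 113.7]
orientation: [2.286, -2.152, -0.005]
ft_force: [0.6, -0.5, -0.0]
grip_width: 9.3
gripper_force: 39.1
top red 8 [ 566.1 -329.1  150.9] (array([ 565.1, -327.5]), array([ 2.6, 21.3]), 37.6) 187.1870463336302
-373 [0, 0] 0 0
-293 [0, 0] 0 0
side red 485 [ 560.2 -347.9  133.3] (array([ 555.9, -338.3]), array([51.8, 68. ]), 36.3) 182.0020610309838
-373 [218, 222] [550.4 557.9] [569.2 577.3]
-293 [183, 169] [545.7 555.2] [564.2 571.3]
```

View pics/side6.png

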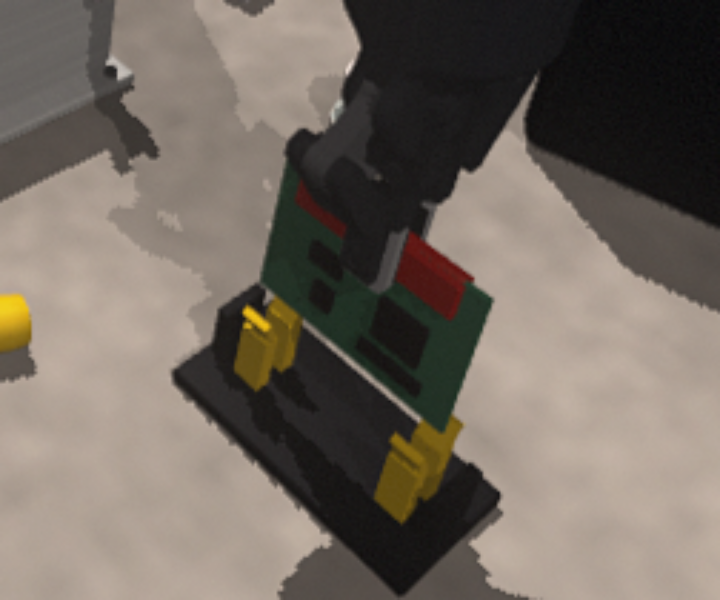

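The board hangs just above the prongs, aligned along the stand (its lower edge (270,285)–(440,425), prongs at (265,340) and (420,460)). Check its cross offset numerically in the same view.

```bash
python3 - <<'E'
from h import *
n="side";p,d=arm.grab_frame(n);W=world(n,d);h,s,v=hsv(p);X,Y,Z=W.transpose(2,0,1); R=(abs(X-563)<40)&(abs(Y+335)<60)
P=W[R&(h>60)&(h<95)&(s>60)&(Z>65)&(Z<120)]
A=np.c_[np.ones(len(P)),P[:,1]+334,P[:,2]-60]; k=np.linalg.lstsq(A,P[:,0],rcond=None)[0]; print(len(P),k,np.std(A@k-P[:,0]),P.min(0),P.max(0))
print(arm.sense()['eef_pos'])
E
```

```text
1371 [ 5.62118584e+02 -6.25000208e-02  5.11693790e-03] 0.6408320668484155 [ 558.36714165 -381.20268929   65.01210623] [ 567.68228766 -285.98994906  119.90798458]
[ 564.20962491 -334.53765439  116.64461986]
```

```bash
python3 -m creep '[[0,0,-1,0],[0,0,-1.8,0],[0,0,-2.5,0],[0,0,-3.2,0],[0,0,-3.9,0],[0,0,-3.9,0]]'; python3 -m creep '[[0,0,-0.5,0],[0,0,-1,0],[0,0,-1.4,0],[0,0,-1.55,0],[0,0,-1.55,0],[0,0,-1.55,0]]'
```

```text
clock: 12.73
eef_pos: [562.5, -333.7, 73.9]
orientation: [2.286, -2.153, -0.005]
ft_force: [0.8, -0.3, 0.1]
grip_width: 9.0
gripper_force: 39.2
clock: 13.23
eef_pos: [563.9, -334.4, 62.1]
orientation: [-2.288, 2.153, -0.002]
ft_force: [-1.1, 1.6, 5.6]
grip_width: 9.4
gripper_force: 40.2
```

```bash
python3 -m creep '[[0,0,0,0],[0,0,0,0],[0,0,0,0],[0,0,0,0]]' 0.3; python3 -m creep '[[0,0,1,0],[0,0,3,0],[0,0,5,0],[0,0,8,0],[0,0,11,0],[0,0,13.7,0],[0,0,13.7,0]]'; python3 -m creep '[[0,1.5,0,0],[0,5,0,0],[0,9,0,7],[0,13,0,14],[0,17,0,21],[0.3,21,0,28],[0.6,25,0,35],[0.9,29,0,42],[1.2,33,0,49],[1.5,37,0,56]]' -1; python3 - <<'E'
from h import *
n="side";p,d=arm.grab_frame(n); cv2.imwrite("pics/side7.png",cv2.resize(p[320:480,380:572,::-1],(720,600)))
W=world(n,d);h,s,v=hsv(p);X,Y,Z=W.transpose(2,0,1); R=(abs(X-563)<40)&(abs(Y+335)<60)
P=W[R&(h>60)&(h<95)&(s>60)&(Z>20)&(Z<95)]; k=np.linalg.lstsq(np.c_[np.ones(len(P)),P[:,1]+334,P[:,2]-8],P[:,0],rcond=None)[0]; print(k,P.min(0),P.max(0))
P=W[R&((h<6)|(h>172))&(s>120)];print('red',P.min(0),P.max(0))
E
```

```text
clock: 13.57
eef_pos: [563.5, -334.3, 60.5]
orientation: [2.287, -2.154, -0.0]
ft_force: [-0.3, 0.3, -0.6]
grip_width: 29.6
gripper_force: 0.0
clock: 14.15
eef_pos: [565.8, -336.2, 205.9]
orientation: [-2.286, 2.152, -0.019]
ft_force: [0.2, -0.0, 1.5]
grip_width: 29.8
gripper_force: 0.0
clock: 14.98
eef_pos: [577.9, 38.0, 198.2]
orientation: [-3.033, 0.818, -0.0]
ft_force: [2.3, 0.2, 0.7]
grip_width: 85.6
gripper_force: 0.0
[ 5.61609604e+02 -6.26866652e-02 -1.28954534e-03] [ 557.4808412  -380.92721218   20.08084223] [ 567.67853467 -284.81301892   86.72012512]
red [ 553.92744066 -371.4450576    68.39024214] [ 570.49073296 -293.98699421   87.67405332]
```

View pics/side7.png

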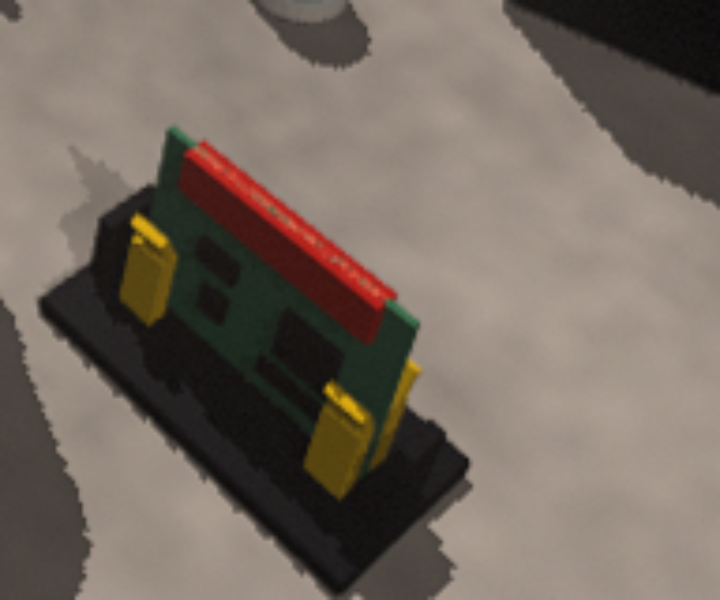

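Board stands upright between both prong pairs ((170,270), (350,430)), red bar top at z≈87: fully down. Return to the guard.

```bash
python3 -m creep '[[0.2,4,0,7],[0.5,8,0,14],[0.8,12,0,21],[1,16,0,28],[1.2,20,0,31],[1.4,23.5,0,31],[1.56,26,0,31],[1.56,26.95,0,31],[1.56,26.95,0,31],[1.56,26.95,0,31]]' -1; python3 -m creep '[[0,0,-3,0],[0,0,-6,0],[0,0,-9,0],[0,0,-12,0],[0,0,-14.5,0],[0,0,-16.5,0],[0,0,-17.6,0],[0,0,-18.15,0],[0,0,-18.15,0],[0,0,-18.15,0]]'; python3 -m creep '[[0,0,0,0],[0,0,0,0],[0,0,0,0],[0,0,0,0],[0,0,0,0],[0,0,0,0],[0,0,0,0],[0,0,0,0]]' 0.7 40; python3 - <<'E'
from h import *
p,d=arm.grab_frame("top")
W=world("top",d);h,s,v=hsv(p);X,Y,Z=W.transpose(2,0,1)
P=W[(h>4)&(h<16)&(s>130)&(Z<16)&(Y>200)]; print('guard',len(P),np.median(P[:,2]),rect(P))
E
```

```text
clock: 15.87
eef_pos: [593.8, 305.2, 197.6]
orientation: [3.141, 0.013, -0.001]
ft_force: [-0.3, -0.7, 0.1]
grip_width: 85.4
gripper_force: 0.0
clock: 16.7
eef_pos: [595.0, 305.1, 17.7]
orientation: [-3.141, -0.012, -0.003]
ft_force: [0.1, 0.2, 0.1]
grip_width: 85.0
gripper_force: 0.0
clock: 17.37
eef_pos: [595.4, 304.2, 19.0]
orientation: [3.141, 0.013, 0.005]
ft_force: [-0.5, -6.5, 8.6]
grip_width: 39.2
gripper_force: 41.2
guard 245 6.907888235190727 (array([595. , 307.1]), array([103.6, 124.9]), 0.4)
```

```bash
python3 -m creep '[[0,0,0.5,0],[0,0,2,0],[0,0,4.5,0],[0,0,7.5,0],[0,0,10.5,0],[0,0,13.5,0],[0,0,16,0],[0,0,17.3,0],[0,0,17.3,0]]'; python3 -m creep '[[0,-1.5,0,0],[0,-4.5,0,0],[-0.1,-8.5,0,0],[-0.1,-12.5,0,0],[-0.2,-16.5,0,0],[-0.2,-20.5,0,0],[-0.3,-24.5,0,0],[-0.3,-28.5,0,0],[-0.4,-31.8,0,0],[-0.4,-33.3,0,0]]'; python3 -m creep '[[0,0,-2,0],[0,0,-3.5,0],[0,0,-4,0],[0,0,-4,0],[0,0,-4,0]]'; python3 - <<'E'
from h import *
for n in("top","side"):
    p,d=arm.grab_frame(n);W=world(n,d);h,s,v=hsv(p);X,Y,Z=W.transpose(2,0,1)
    P=W[(h>4)&(h<16)&(s>130)&(abs(Z-140)<8)&(abs(X-590)<80)&(abs(Y+23)<85)]; print(n,'guard',len(P),np.median(P[:,2]),rect(P))
    if n=='side': cv2.imwrite("pics/side8.png",cv2.resize(p[140:300,240:432,::-1],(720,600)))
print(arm.sense()['eef_pos'])
E
```

```text
clock: 18.17
eef_pos: [595.5, 306.2, 193.6]
orientation: [-3.138, -0.013, -0.009]
ft_force: [0.6, -0.7, -1.5]
grip_width: 38.7
gripper_force: 41.0
clock: 19.0
eef_pos: [588.3, -31.8, 187.6]
orientation: [3.141, 0.007, -0.005]
ft_force: [0.6, 0.0, -0.7]
grip_width: 38.8
gripper_force: 41.0
clock: 19.42
eef_pos: [589.8, -27.9, 148.9]
orientation: [3.141, 0.013, -0.002]
ft_force: [-0.1, 0.0, -1.6]
grip_width: 38.8
gripper_force: 41.0
top guard 280 137.5410674041587 (array([588.9, -23.5]), array([103.8, 123.2]), 0.4)
side guard 602 137.30074121769115 (array([586.7, -23.4]), array([105.1, 126. ]), 0.5)
[590.62112855 -27.53609512 150.0885551 ]
```

View pics/side8.png

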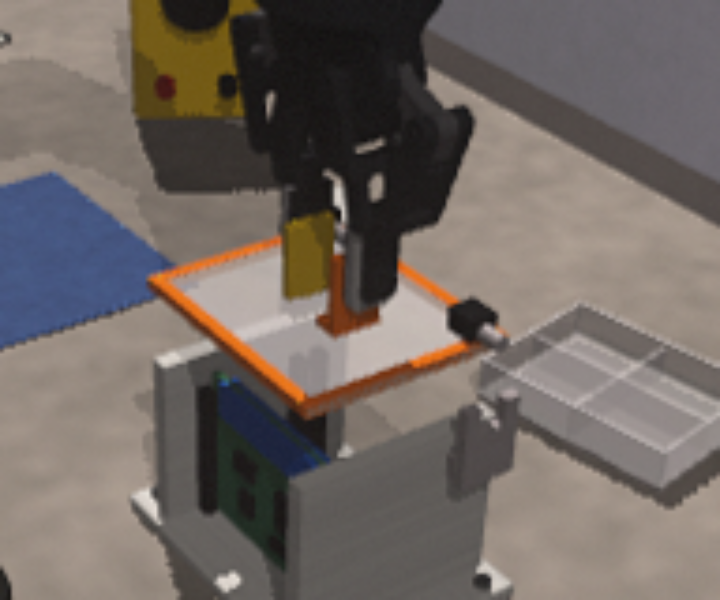

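Guard level above the cage, stub at (495,340) over the notch (490,410). Lower in stages, watching force.

```bash
python3 -m creep '[[0.07,0.05,-0.8,0],[0.07,0.05,-1.5,0],[0.07,0.05,-2,0],[0.07,0.05,-2.4,0],[0.07,0.05,-2.7,0],[0.07,0.05,-2.7,0],[0.07,0.05,-2.7,0]]'; python3 -m creep '[[0,0,-0.3,0],[0,0,-0.6,0],[0,0,-0.9,0],[0,0,-1.1,0],[0,0,-1.2,0],[0,0,-1.2,0],[0,0,-1.2,0]]'; python3 - <<'E'
from h import *
for n in("top","side"):
    p,d=arm.grab_frame(n);W=world(n,d);h,s,v=hsv(p);X,Y,Z=W.transpose(2,0,1)
    P=W[(h>4)&(h<16)&(s>130)&(abs(Z-101)<6)&(abs(X-590)<80)&(abs(Y+23)<85)]; print(n,'guard',len(P),np.median(P[:,2]),rect(P))
    for a in(P[P[:,0]<546],P[P[:,0]>634],P[P[:,1]>34],P[P[:,1]<-79]): print(np.median(a[:,2]) if len(a) else 0)
    if n=='side': cv2.imwrite("pics/side9.png",cv2.resize(p[160:310,250:430,::-1],(720,600)))
print(arm.sense()['eef_pos'])
E
```

```text
clock: 20.1
eef_pos: [590.8, -27.3, 122.2]
orientation: [3.141, 0.012, -0.0]
ft_force: [0.2, 1.3, -2.1]
grip_width: 38.8
gripper_force: 41.0
clock: 20.68
eef_pos: [591.2, -27.4, 112.1]
orientation: [3.141, 0.013, 0.003]
ft_force: [-2.8, 0.0, 6.7]
grip_width: 38.9
gripper_force: 45.9
top guard 243 100.22649118899679 (array([571.4, -24.1]), array([ 65.6, 121. ]), 0.2)
99.97010158150206
0
100.3631537589026
100.84275026806212
side guard 566 99.59937712339456 (array([588. , -22.8]), array([105.6, 129.9]), 0.5)
99.58052114898973
99.42642462046972
99.63808392809419
99.30531752738845
[591.24875384 -27.38215498 112.07309591]
```

View pics/side9.png

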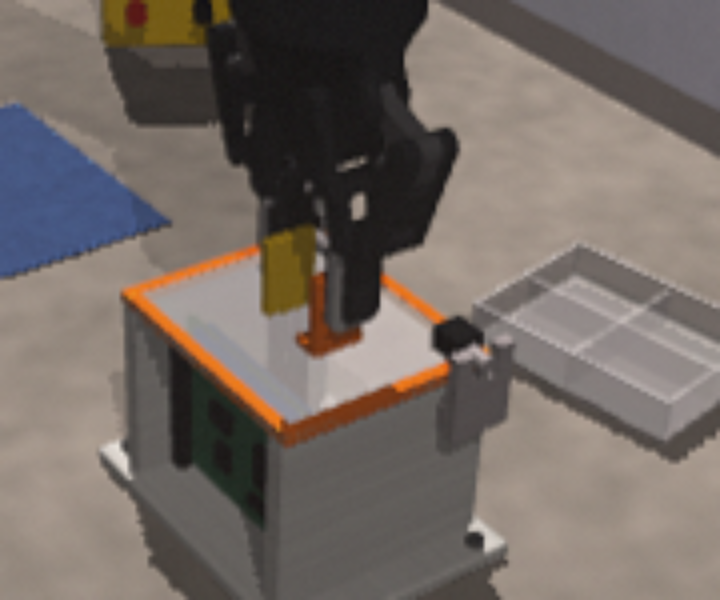

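Guard is down on the walls (z 99.6 as at the start), stub in the notch at (470,350). Release and clear.

```bash
python3 -m creep '[[0,0.2,0,0],[0,0.3,0,0],[0,0.3,0,0],[0,0.3,0,0],[0,0.3,0,0],[0,0.3,0,0],[0,0.3,0,0]]' -1; python3 -m creep '[[0,0.3,0.5,0],[0,0.3,2,0],[0,0.3,4,0],[0,0.3,7,0],[0,0.3,10,0],[0,4,12,0],[0,8,12,0],[0,12,12,0],[0,15,12,0],[0,15,12,0]]'; python3 - <<'E'
from h import *
for n in("top","side"):
    p,d=arm.grab_frame(n);W=world(n,d);h,s,v=hsv(p);X,Y,Z=W.transpose(2,0,1)
    P=W[(h>4)&(h<16)&(s>130)&(abs(Z-100)<3)&(abs(X-590)<80)&(abs(Y+23)<85)]; print(n,'guard',len(P),np.median(P[:,2]),rect(P))
    t=(Z>110)&(Z<141)&(abs(X-590)<25)&(abs(Y+23)<40)
    for nm,m in(('tab',t&(h>18)&(h<32)&(s>100)),('lug',t&(h>2)&(h<16)&(s>100))): P=W[m]; print(nm,len(P),P.mean(0).round(1))
    if n=='side': cv2.imwrite("pics/side10.png",cv2.resize(p[160:310,250:430,::-1],(720,600)))
E
```

```text
clock: 21.37
eef_pos: [590.9, -24.3, 110.2]
orientation: [3.141, 0.012, -0.0]
ft_force: [0.7, 1.0, -0.5]
grip_width: 85.3
gripper_force: 0.0
clock: 22.2
eef_pos: [590.5, 131.0, 230.1]
orientation: [-3.14, -0.02, 0.0]
ft_force: [0.1, -1.5, -0.8]
grip_width: 85.6
gripper_force: 0.0
top guard 276 100.60337913720164 (array([590.4, -26.3]), array([102.8, 122.7]), 0.8)
tab 36 [590.6  -3.4 136.6]
lug 48 [588.3 -46.9 132.5]
side guard 505 99.45307619551122 (array([588.2, -25.1]), array([106.3, 126. ]), 0.5)
tab 196 [586.5  -5.  124.9]
lug 204 [586.8 -49.1 124.9]
```

View pics/side10.png

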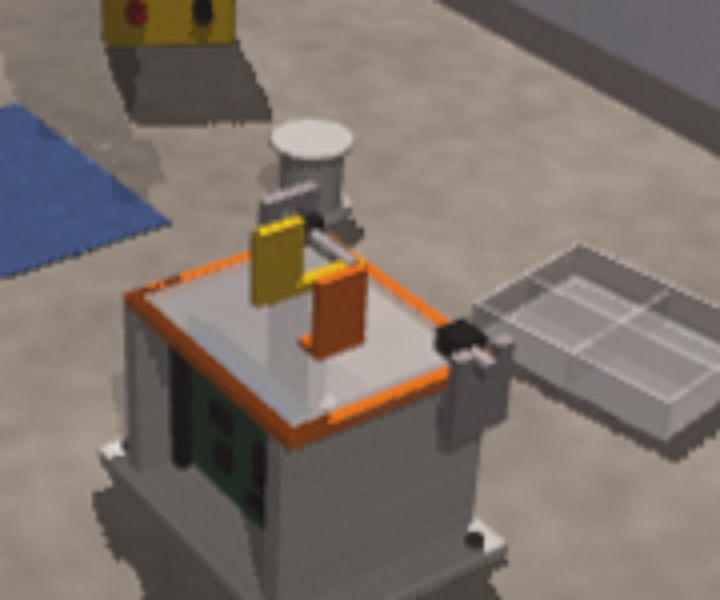

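The guard is flat. The tab-to-lug gap is back to its starting value, so the pin is home. The guard sits 3 mm toward −y, within tolerance. Hand in.

```bash
python3 -m creep '[[0,0,0,0],[0,0,0,0],[0,0,0,0],[0,0,0,0]]'; python3 -c "
from station import arm
print(arm.sign_off())"
```

```text
clock: 22.63
eef_pos: [590.9, 124.8, 230.4]
orientation: [3.142, 0.01, 0.0]
ft_force: [-0.5, 0.2, -0.1]
grip_width: 85.4
gripper_force: 0.0
the job is handed in; nothing more can be done
None
```

I handed the job in at about 22.6 s: the red-edged board stands in the repair stand and the guard is back on the cage with its pin home, about 3 mm off centre but within the 6 mm allowed; sign-off returned no verdict.

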